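Lay the standing culture flask down in the slanting rack

ROBOT

A 6-joint arm with a two-finger parallel gripper is mounted at the origin on the work surface. World frame = base frame: x ahead of the robot, y to its left, z up, the work surface at z = 0. Lengths are in mm, angles in rad, forces in N, time in s.
With the tool pointing down it reaches from about 275 to 825 mm from the base axis. Payload 4.9 kg.
Tool frame: the origin (TCP) lies at the very end of the fingers, on their centre line; the grasp point (between the pads) lies 19 mm behind it; z points along the fingers, y is the direction in which the jaws open and shut (so a half turn about z gives the same grasp; the last joint's range is limited). The gripper opens to 85 mm and grips with 20 to 120 N. Pads are 22 mm wide; open, the fingers measure 114 mm over their backs; the gripper's body (76 mm by 85 mm) begins 54 mm behind the grasp point. The pads swing forward as they close: fully open they stand 13 mm farther back than shut.
Start: joints at [0.994, 0.326, -0.193, 1.052, 0, 1.437], TCP at [235.656, 496.976, 231.281] pointing down, gripper open.
Joint ranges: [-2.65, 2.65], [-0.97, 1.79], [-1.3, 1.35], [-1.93, 2.1], [-1.47, 1.37], [-3.14, 3.14]. Speed limits (rad/s): [2.57, 2.57, 3.14, 3.14, 3.14, 3.14].

INTERFACE

Orientations are given as [roll, pitch, yaw] about the fixed x, y, z axes, in that order (R = Rz(yaw) Ry(pitch) Rx(roll)).
In Python, from bench import bot, solve_ik, imaging gives the robot as it stands. Calls block until the motion is done:
- bot.move_ptp(position, orientation): joint-space move of the TCP to a pose.
- bot.movel(position, rot=None, max_speed=150, threshold=None): straight line of the TCP; rot=None keeps the orientation; max_speed is the mean speed in mm/s. With threshold (N) it stops when the force on the tool has changed by that much, and returns True; else False.
- bot.move_j(angles): joint-space move.
- bot.grip(opening, effort=None): opening from 0.0 (shut) to 1.0 (fully open); effort is the grip in N (None keeps the last); returns when the fingers have stopped.
- bot.dwell(seconds).
- solve_ik(position, orientation): joint angles nearest the present ones, or None.
- bot.get_state(): the state.
- imaging.capture(name): name is "side" or "top" or "wrist"; returns the picture (384x512x3 uint8, blue, green, red); there is no depth.
- imaging.camera_model(name): a dict with "K" (3x3 intrinsics, pixels), "position" and "rotation" of the camera in the world. Camera axes: x right, y up, looking along -z (the intrinsics and any distortion apply to the point x, -y, -z); pixel columns grow to the right and rows downward; lengths in mm; the calibration is good to about 2 mm. A picture is of the moment at which its call begins: read the wrist's pose just before it. camera_model takes no time and is no camera call; for the wrist camera it gives the pose at the moment of the call.
A pose or a line that the arm cannot do raises bot.IKError and nothing moves.
- bot.sign_off(): hands the job in, once; it reports no verdict.
The state is a dict: "t": time; "qpos": joint angles; "joint_velocities": joint speeds; "effort": joint torques, N m; "tcp_pos": TCP position; "orientation": TCP orientation; "contact_force": force on the tool from outside, world axes, zero at the start; "wrist_torque": the same for the moment, N m; "opening": opening from 0.0 (shut) to 1.0 (fully open).
Only numpy, scipy, OpenCV 4.12 (cv2) and the standard library are available. Lean on these libraries where they do the work, as an engineer would, in place of code of your own. Each camera call takes 0.05 s, during which the arm holds its last target.

TASK

One culture flask still stands upright on the slanting rack. Without pinching or lifting it, push its top over with a fingertip towards the rest bar and let it down gently, keeping a finger on its falling side so that it never drops, until it lies on its broad face on the bar; then push it by its cap end along its lane until its foot is home against the stop, like the flask beside it. Disturb nothing else, and finish clear of everything.

Things in the scene. Friction and masses are not known exactly. Their poses are not given: they have to be found in the camera images.
- rack: fixed aluminium rack: base plate 200 (x) x 176 (y) mm, top 10 mm above the table. Origin: centre of its underside, z up; its x points from the foot stop to the rest bar, along the lanes. Two lanes centred on y = +40.5 and -40.5 mm, each 76 mm wide between low walls (5 mm thick, 14 mm above the plate, x = -80 to +50 mm). No part is higher than the foot stop
- foot_stop (a point): foot stop of the rack: an upright wall across both lanes at the -x end. This point: middle of the top edge of its inner face, 44 mm above the table, at x = -85 mm of the rack
- rest: round steel rest bar, 12 mm thick, along the rack's y across both lanes at x = +65 mm of the rack. Origin: on the bar's centre line at mid length, 36 mm above the table (bar top at 42 mm)
- flask: the standing flask, rigid, closed, 0.17 to 0.35 kg: body 40 (x) x 64 (y) x 160 mm tall, neck 26 mm across, round cap 32 mm across from 178 to 206 mm above the foot; centre of mass about 86 mm up. Origin: centre of the foot's underside; z from foot to cap; x towards the rest bar (within 3 degrees of the rack's x), so +x is the broad face to lie down. Overbalances at about 13 degrees
- flask_foot_edge (a point): middle of the flask's lower edge on its +x face (20, 0, 0 mm in its frame): it tips over this edge, which stays on the plate. Starts 45 mm from the foot stop's face (flask 5 mm clear of it); when home, the base leans on the stop's top, this edge is about 8 mm from the stop's face (x = -77 mm of the rack)
- flask_cap_top (a point): centre of the top of the standing flask's cap, 206 mm from the foot. Laid down, the flask's axis is about 17 degrees above horizontal at first and 13 when its foot is home
- neighbour_mid (a point): middle of the body of the second, identical flask, which already lies home in the other lane; it must stay where it is
- pump: bystander: a pump dispenser bottle, 64 mm across, 170 mm tall; origin at the centre of its underside; leave it alone
- pot: bystander: a small lidded specimen pot, 48 mm across, 62 mm tall; origin at the centre of its underside; leave it alone
- carton: bystander: a small carton, 78 x 52 x 34 mm; origin at the centre of its underside; leave it alone
- slidebox: bystander: a flat slide box, 87 x 57 x 34 mm; origin at the centre of its underside; leave it alone
- marker: bystander: a marker pen lying flat, 125 mm long, 14 mm thick; origin at the centre of its underside; leave it alone

How it is judged (in metres and radians):
On the way:
1. the flask lies on its broad face on the rest bar (angle between flask's own z axis and vertical between 1.18 and 1.45 rad and angle between flask's own x axis and vertical above 2.7 rad and contact force between flask and rest above 0.2 N), for 0.2 s.
At the end, for the whole second after the job is handed in: the flask rests on its broad face on the rest bar (axis 7 to 22 degrees above horizontal), in its lane within about 9 degrees of its direction, its foot home against the stop within 9 mm, at rest; the second flask still lies home (all of step 1 and x of flask_foot_edge in the frame of rack below -0.068 m and angle between the y axis of flask and the y axis of rack, either way round below 0.15 rad and height (world z) of flask_foot_edge below 0.02 m and (y of flask_foot_edge in the frame of rack between 0.025 and 0.056 m or y of flask_foot_edge in the frame of rack between -0.056 and -0.025 m) and linear speed of flask below 0.02 m/s and angular speed of flask below 0.1 rad/s and distance of neighbour_mid from where it was at the start of the episode below 0.012 m); the robot touches nothing.
It fails at once if the flask drops or is thrown over instead of being let down (turns faster than 3.5 rad/s) (angular speed of flask above 3.5 rad/s).
It fails at once if the flask is lifted or carried: its foot edge rises more than 20 mm off the rack's plate (height (world z) of flask_foot_edge above 0.03 m).
It fails at once if the flask is squeezed or rammed (over 35 N from the fingers) (contact force between the fingers and flask above 35 N).
It fails at once if the second flask is shifted by more than 12 mm (distance of neighbour_mid from where it was at the start of the episode above 0.012 m).
It fails at once if a bystander (pump bottle, pot, carton, slide box, marker) is moved by more than 15 mm (distance of any of pump, pot, carton, slidebox, marker from where it was at the start of the episode above 0.015 m).
It also fails if it takes over 58 s, if anything falls off the work surface, if the arm or the gripper's body presses on something with over 40 N, if the wrist force passes 120 N, or if a joint passes its speed limit or range.

## Working session

There is one attempt and no reset: what is moved stays moved. The work goes in short steps, each a Python script; the robot and the scene stay as the last script left them, time stands still between calls to the robot, and variables do not carry over. Pictures are saved under pics/ and viewed, and the job is handed in when it is done.

```bash
ls; mkdir -p pics; python3 - <<'E'
from bench import bot, solve_ik, imaging
import cv2
for n in ("side","top","wrist"):
    m=imaging.camera_model(n); print(n,m)
    cv2.imwrite(f"pics/{n}0.png",imaging.capture(n))
print(bot.get_state())
E
```

```text
pics
side {'K': array([[443.6741764 ,   0.        , 250.81724759],
       [  0.        , 443.6741764 , 187.52613014],
       [  0.        ,   0.        ,   1.        ]]), 'position': array([ 404.593341  ,  976.82049677, 1113.7717076 ]), 'rotation': array([ 8.02882052e-01, -2.42704986e-03, -2.93080008e+00])}
top {'K': array([[411.1123334 ,   0.        , 257.06909769],
       [  0.        , 411.1123334 , 195.37236911],
       [  0.        ,   0.        ,   1.        ]]), 'position': array([ 377.14675769,   29.40141351, 1182.83319434]), 'rotation': array([ 0.1944907 ,  0.00525139, -1.59278838])}
wrist {'K': array([[305.06929117,   0.        , 261.14753938],
       [  0.        , 305.06929117, 193.9475653 ],
       [  0.        ,   0.        ,   1.        ]]), 'position': array([172.0275748 , 526.38259767, 373.2437071 ]), 'rotation': array([-0.28077968,  0.00121026,  1.12916917])}
{'t': 0.15, 'qpos': array([ 9.93815568e-01,  3.26750481e-01, -1.93373803e-01,  1.05199503e+00,
        8.85348911e-06,  1.43659384e+00]), 'joint_velocities': array([-3.25258712e-04, -3.84185240e-03,  3.98839642e-03,  9.20616933e-05,
        7.71445618e-04,  1.84630138e-03]), 'effort': array([ 5.33747861e-04, -4.43705034e+01,  2.62664026e+01,  1.04652776e-02,
       -6.25279677e-05, -6.63857065e-06]), 'tcp_pos': array([235.38970138, 496.58656091, 230.68687367]), 'orientation': array([-3.14028274e+00, -1.85789945e-04,  2.69881425e+00]), 'contact_force': array([-0.08537766,  0.14740667, -0.05891054]), 'wrist_torque': array([0.01234386, 0.01379547, 0.01349444]), 'opening': 1.0008327207805536}
```

View pics/side0.png

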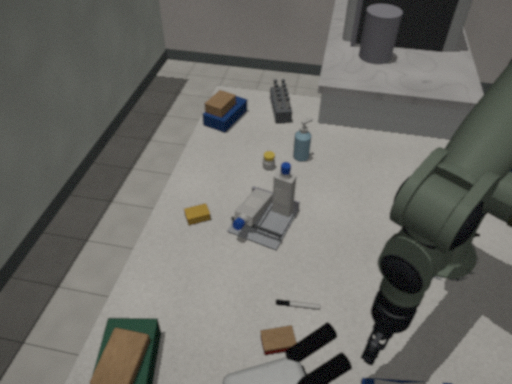

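View pics/top0.png

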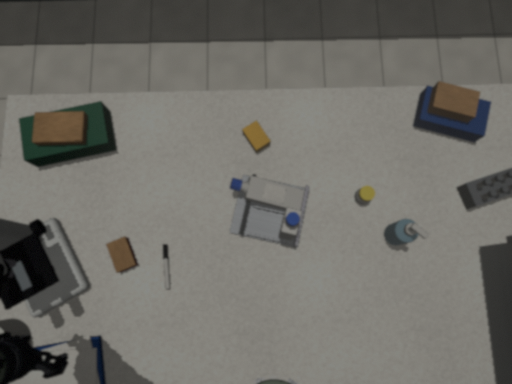

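View pics/wrist0.png

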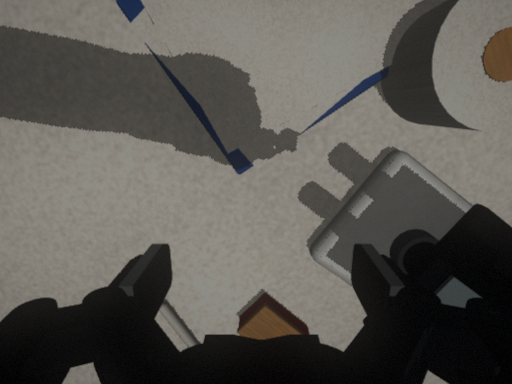

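```bash
cat > h.py <<'E'
import numpy as np, cv2
from scipy.spatial.transform import Rotation as R
def ray(m,u,v):
    d=np.linalg.inv(m["K"])@[u,v,1]; d=d*[1,-1,-1]
    d=R.from_euler('xyz',m["rotation"]).as_matrix()@d
    return np.array(m["position"]),d/np.linalg.norm(d)
def onz(m,u,v,z):
    p,d=ray(m,u,v); return p+d*(z-p[2])/d[2]
def proj(m,X):
    c=R.from_euler('xyz',m["rotation"]).as_matrix().T@(np.asarray(X)-m["position"]); c=c*[1,-1,-1]
    q=m["K"]@c; return q[:2]/q[2]
def tri(rays):
    A=np.zeros((3,3));b=np.zeros(3)
    for p,d in rays:
        P=np.eye(3)-np.outer(d,d);A+=P;b+=P@p
    X=np.linalg.solve(A,b); return X,[np.linalg.norm((np.eye(3)-np.outer(d,d))@(X-p)) for p,d in rays]
E
python3 - <<'E'
from h import *
from bench import imaging
im={n:cv2.imread(f"pics/{n}0.png") for n in("side","top")}
M={n:imaging.camera_model(n) for n in im}
pts={}
for n,(x0,y0,x1,y1) in {"side":(220,150,310,255),"top":(220,165,320,255)}.items():
    c=im[n][y0:y1,x0:x1]; cv2.imwrite(f"pics/{n}0c.png",cv2.resize(c,None,fx=6,fy=6,interpolation=cv2.INTER_CUBIC)[:600])
    hsv=cv2.cvtColor(c,cv2.COLOR_BGR2HSV)
    k,l,s,ce=cv2.connectedComponentsWithStats(cv2.inRange(hsv,(100,120,50),(130,255,255)))
    for i in range(1,k):
        if s[i,4]>20: print(n,s[i],ce[i]+[x0,y0]); pts.setdefault(n,[]).append(ce[i]+[x0,y0])
for a in pts["side"]:
  for b in pts["top"]:
    print(a,b,tri([ray(M["side"],*a),ray(M["top"],*b)]))
E
```

```text
side [62 13  8 11 77] [285.27272727 168.05194805]
side [13 68 11 11 88] [238.29545455 223.35227273]
top [12 15  9 10 67] [235.98507463 183.95522388]
top [ 67  48  12  12 110] [292.4        218.78181818]
[285.27272727 168.05194805] [235.98507463 183.95522388] (array([534.44298879,  77.27448681, 329.13958037]), [np.float64(35.95093366908198), np.float64(35.95093366908211)])
[285.27272727 168.05194805] [292.4        218.78181818] (array([512.33826071, -53.29502758, 202.93167847]), [np.float64(1.322285218189127), np.float64(1.322285218189111)])
[238.29545455 223.35227273] [235.98507463 183.95522388] (array([630.75741879,  88.04718009,  73.0361335 ]), [np.float64(1.3518496986266435), np.float64(1.351849698626833)])
[238.29545455 223.35227273] [292.4        218.78181818] (array([ 613.95398842,  -74.70101184, -117.33478727]), [np.float64(58.985217523309814), np.float64(58.98521752330986)])
```

```bash
ls pics
```

```text
side0.png
side0c.png
top0.png
top0c.png
wrist0.png
```

View pics/side0c.png

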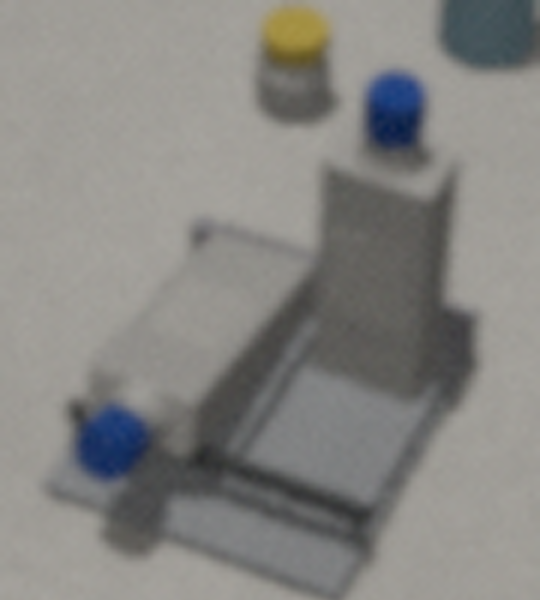

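View pics/top0c.png

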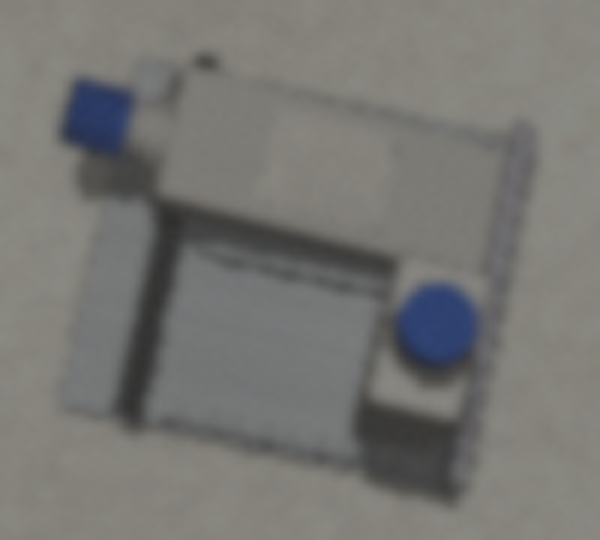

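```bash
python3 - <<'E'
from h import *
from bench import imaging,solve_ik
M=imaging.camera_model("top")
f=lambda a,b:(a/6+220,b/6+165)
A=onz(M,*f(207,60),36);B=onz(M,*f(133,420),36)
print("bar",A,B,np.linalg.norm(A-B))
C=onz(M,*f(515,125),44);D=onz(M,*f(455,490),44)
print("stop",C,D,np.linalg.norm(C-D))
for p in ([500,-20,330],[480,60,330],[480,120,300],[400,-60,330]):
  for yaw in (0,0.2,np.pi,-np.pi/2,np.pi/2):
    print(p,yaw,None if solve_ik(p,[np.pi,0,yaw]) is None else np.round(solve_ik(p,[np.pi,0,yaw]),2))
# working poses
yaw=np.radians(12)
xr=np.array([np.sin(yaw),np.cos(yaw),0]);yr=np.array([-np.cos(yaw),np.sin(yaw),0]);z=np.array([0,0,1.])
cap=np.array([512,-53,200.])
for th in (0,30,60,75):
  t=np.radians(th); Rt=R.from_rotvec(yr*t).as_matrix()
  foot=cap-[0,0,206]+xr*20; foot[2]=10
  X=foot+Rt@(np.array([0,0,192])-20*xr)
  for al in (0,20,40,60):
    a=np.radians(al)
    tz=-yr*np.cos(a)-z*np.sin(a); tx=z*np.cos(a)-yr*np.sin(a); ty=np.cross(tz,tx)
    R0=np.stack([tx,ty,tz],1)
    for nm,RR in (("rigid",Rt@R0),("roll",R.from_rotvec(-tz*t).as_matrix()@R0)):
      q=solve_ik(X+RR[:,2]*20,R.from_matrix(RR).as_euler('xyz'))
      print(th,al,nm,np.round(X),None if q is None else np.round(q,2))
E
```

```text
bar [662.9074568   36.51858658  36.        ] [491.3992797   74.51241072  36.        ] 175.66611933558704
stop [ 625.92448231 -108.34876271   44.        ] [455.1363424  -73.12819939  44.        ] 174.38198535140427
[500, -20, 330] 0 [-0.19  0.19 -0.13  1.26  0.    2.95]
[500, -20, 330] 0.2 [-0.19  0.19 -0.13  1.26  0.    2.75]
[500, -20, 330] 3.141592653589793 [-0.19  0.19 -0.13  1.26  0.   -0.19]
[500, -20, 330] -1.5707963267948966 [-0.19  0.19 -0.13  1.26  0.   -1.76]
[500, -20, 330] 1.5707963267948966 [-0.19  0.19 -0.13  1.26  0.    1.38]
[480, 60, 330] 0 [-0.03  0.15 -0.17  1.25  0.    3.11]
[480, 60, 330] 0.2 [-0.03  0.15 -0.17  1.25  0.    2.91]
[480, 60, 330] 3.141592653589793 [-0.03  0.15 -0.17  1.25  0.   -0.03]
[480, 60, 330] -1.5707963267948966 [-0.03  0.15 -0.17  1.25  0.   -1.6 ]
[480, 60, 330] 1.5707963267948966 [-0.03  0.15 -0.17  1.25  0.    1.54]
[480, 120, 300] 0 [ 0.1   0.18 -0.2   1.18  0.   -3.05]
[480, 120, 300] 0.2 [ 0.1   0.18 -0.2   1.18  0.    3.04]
[480, 120, 300] 3.141592653589793 [ 0.1   0.18 -0.2   1.18  0.    0.1 ]
[480, 120, 300] -1.5707963267948966 [ 0
[... 1520 characters left out ...]
 2.41]
60 60 rigid [549. 119. 123.] [ 0.54  0.77 -0.3   0.82 -1.1  -2.5 ]
60 60 roll [549. 119. 123.] [ 0.18  0.27 -0.85 -0.03 -0.19  2.43]
75 0 rigid [554. 143.  79.] None
75 0 roll [554. 143.  79.] None
75 20 rigid [554. 143.  79.] None
75 20 roll [554. 143.  79.] [ 0.39  1.01 -1.24 -1.84 -0.55  2.06]
75 40 rigid [554. 143.  79.] [ 0.62  0.87 -0.66 -0.31 -1.39  3.  ]
75 40 roll [554. 143.  79.] [ 0.31  0.53 -1.12 -0.88 -0.39  2.19]
75 60 rigid [554. 143.  79.] [ 0.6   1.09 -0.    1.33 -1.22 -2.12]
75 60 roll [554. 143.  79.] [ 0.23  0.38 -0.85 -0.14 -0.21  2.22]<sys>:0: UserWarning: Gimbal lock detected. Setting third angle to zero since it is not possible to uniquely determine all angles.
```

```bash
python3 - <<'E'
from h import *
from bench import imaging,bot
import json
out={}
for i,p in enumerate(([430,-60,330],[430,70,330])):
    bot.move_ptp(p,[np.pi,0,np.pi]); bot.dwell(0.3)
    m=imaging.camera_model("wrist"); im=imaging.capture("wrist")
    cv2.imwrite(f"pics/w{i+1}.png",im); cv2.imwrite(f"pics/w{i+1}b.png",cv2.resize(im,(780,585)))
    out[i+1]={k:np.asarray(v).tolist() for k,v in m.items()}
    print(m["position"],m["rotation"])
json.dump(out,open("wm.json","w"))
print(bot.get_state()["t"],bot.get_state()["qpos"])
E
```

```text
[359.84916183 -60.14200271 472.5829676 ] [-2.80932454e-01 -1.23961782e-04  1.57271742e+00]
[359.93308548  68.870515   472.62394665] [-2.81043438e-01  2.63381794e-05  1.57016053e+00]
3.575 [-1.00750409e-02  5.90640542e-02 -2.74264535e-01  1.23750035e+00
 -3.17739077e-05 -8.46064916e-03]
```

View pics/w1b.png

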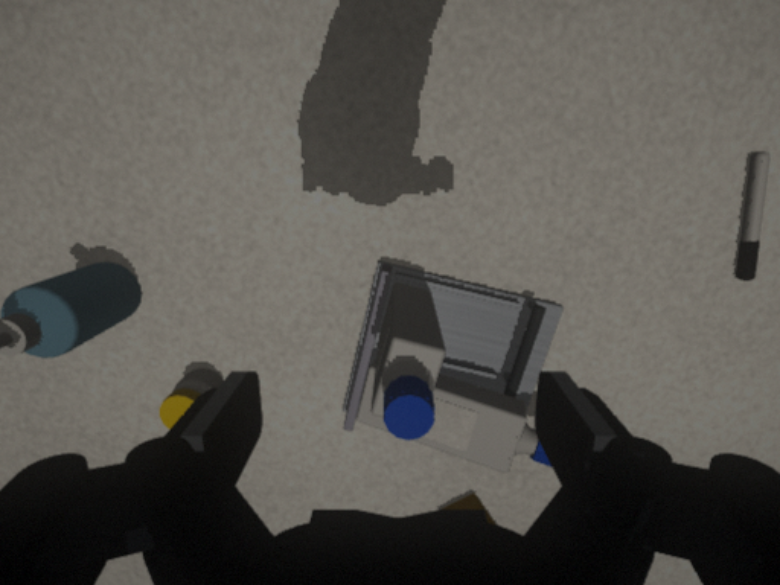

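View pics/w2b.png

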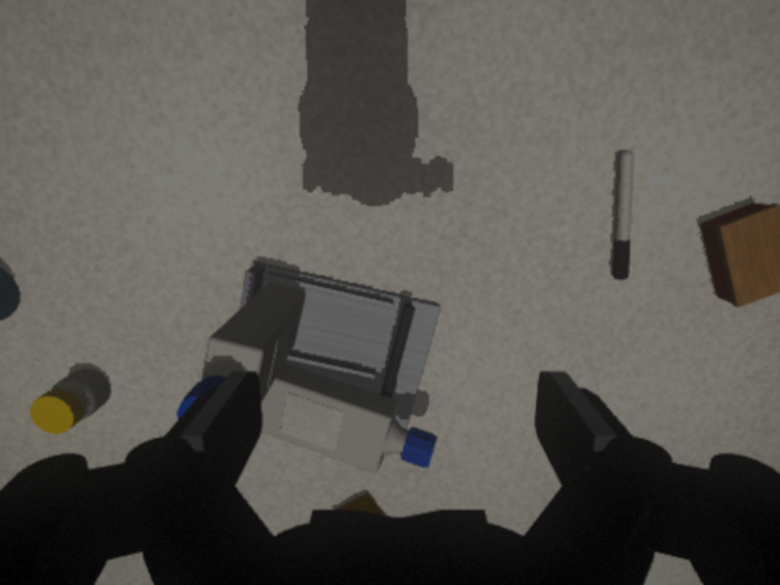

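```bash
python3 - <<'E'
import cv2
for n,x0,y0 in(("w1",220,160),("w2",125,160)):
    im=cv2.imread(f"pics/{n}.png")[y0:y0+150,x0:x0+170]
    im=cv2.convertScaleAbs(im,alpha=1.6)
    im=cv2.resize(im,None,fx=4,fy=4,interpolation=cv2.INTER_CUBIC)
    for k in range(0,170,20): cv2.putText(im,str(x0+k),(k*4,10),0,.35,(0,0,255),1); cv2.line(im,(k*4,12),(k*4,18),(0,0,255),1)
    for k in range(0,150,20): cv2.putText(im,str(y0+k),(0,k*4+4),0,.35,(0,0,255),1)
    cv2.imwrite(f"pics/{n}c.png",im)
E
```

```text
(no output)
```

View pics/w1c.png

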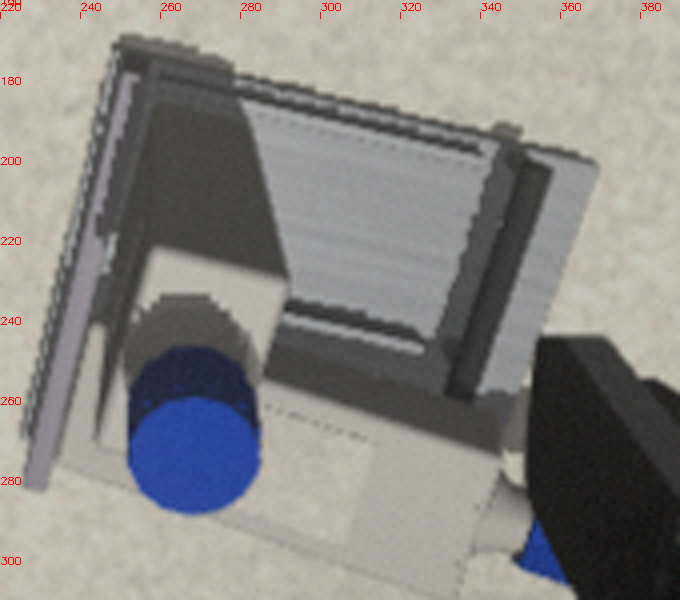

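View pics/w2c.png

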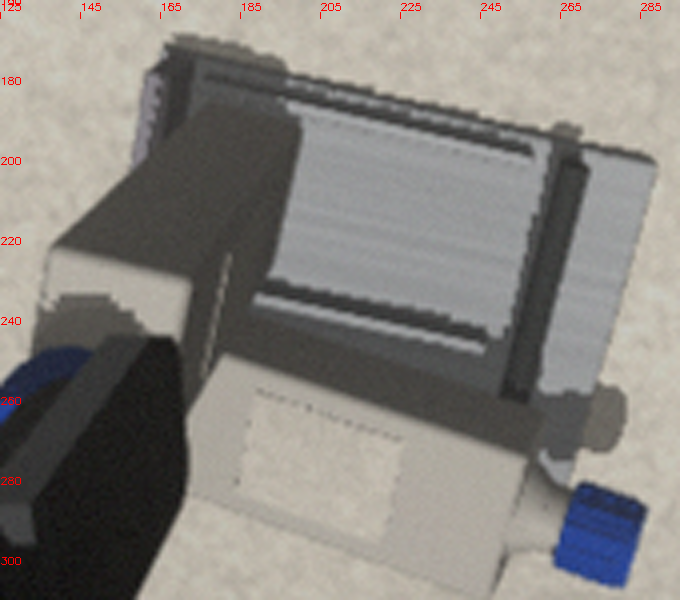

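```bash
python3 - <<'E'
from h import *
import json
W={k:{a:np.array(b) for a,b in v.items()} for k,v in json.load(open("wm.json")).items()}
from bench import imaging
T=imaging.camera_model("top");S=imaging.camera_model("side")
def t(n,a,b):
    X,e=tri([ray(W["1"],*a),ray(W["2"],*b)]);print(n,np.round(X,1),np.round(e,1));return X
t("shoulder nearstop",(258.5,221.5),(137.5,222)); t("shoulder bar side",(292,230),(172.5,230))
t("plate corner",(368.5,200),(287.5,200))
t("bar stub",(347,192),(266.5,192))
t("wall end",(340,198.5),(257,198.5))
t("dark near",(356,201),(271,201)); t("dark far",(335,259),(254.5,260))
t("grey/dark near",(350,198),(265.5,200)); 
im=cv2.imread("pics/w1.png");hsv=cv2.cvtColor(im,cv2.COLOR_BGR2HSV)
m=cv2.inRange(hsv,(105,150,120),(125,255,255))[:,:300]
k,l,s,c=cv2.connectedComponentsWithStats(m)
i=1+np.argmax(s[1:,4]);cs,_=cv2.findContours((l==i).astype(np.uint8),0,2)
ce,r=cv2.minEnclosingCircle(cs[0]);el=cv2.fitEllipse(cs[0]);print(s[i],ce,r,el)
print("captop z216",onz(W["1"],*el[0],216))
# triangulate cap top with top cam
im=cv2.imread("pics/top0.png")
print("cap tri top blob/wrist", tri([ray(W["1"],*el[0]),ray(T,292.6,218.2)]))
print("stop top edges w1", [onz(W["1"],*p,44) for p in((252,179),(226,282),(231,282))])
print("shoulder z170",[onz(W["1"],*p,170) for p in((258.5,221.5),(292,230))],[onz(W["2"],*p,170) for p in((137.5,222),(172.5,230))])
E
```

```text
shoulder nearstop [478.2 -62.7 169.1] [0.3 0.3]
shoulder bar side [488.2 -26.6 167.8] [0.1 0.1]
plate corner [503.2 110.6  10.1] [0.2 0.2]
bar stub [491.9  77.3   3.5] [0.2 0.2]
wall end [497.6  62.3  20.5] [0.2 0.2]
dark near [498.   83.7  32.2] [0.2 0.2]
dark far [594.9  58.1  34.5] [0.9 0.9]
grey/dark near [495.8  75.3  29.1] [1.7 1.7]Traceback (most recent call last):
  File "<stdin>", line 17, in <module>
    return _wrapfunc(a, 'argmax', axis=axis, out=out, **kwds)
    return bound(*args, **kwds)
ValueError: attempt to get argmax of an empty sequence
```

```bash
python3 - <<'E'
from h import *
import json
W={k:{a:np.array(b) for a,b in v.items()} for k,v in json.load(open("wm.json")).items()}
from bench import imaging
T=imaging.camera_model("top");S=imaging.camera_model("side")
im=cv2.imread("pics/w1.png");hsv=cv2.cvtColor(im,cv2.COLOR_BGR2HSV)
print(im[272,268],hsv[272,268],im[252,268])
m=(cv2.inRange(hsv,(100,120,110),(130,255,255)))
k,l,s,c=cv2.connectedComponentsWithStats(m); print(s)
l0=l[274,268];cs,_=cv2.findContours((l==l0).astype(np.uint8),0,2)
el=cv2.fitEllipse(cs[0]);print(el)
P=onz(W["1"],*el[0],216);print("captop z216",P, "top px",proj(T,P),"side px",proj(S,P))
print("diam",np.linalg.norm(onz(W["1"],el[0][0]-el[1][0]/2,el[0][1],216)-onz(W["1"],el[0][0]+el[1][0]/2,el[0][1],216)))
print("stop top edges w1", [np.round(onz(W["1"],*p,44),1) for p in((250,178.5),(255,178.5),(225.5,282),(231,282))])
print("shoulder z170",[np.round(onz(W["1"],*p,170),1) for p in((258.5,221.5),(292,230))],[np.round(onz(W["2"],*p,170),1) for p in((137.5,222),(172.5,230))])
print("near plate corners",[np.round(onz(W["1"],*p,10),1) for p in((368.5,200),(248,170))],np.round(onz(W["2"],287.5,200,10),1))
E
```

```text
[98 43 27] [113 185  98] [41 27 23]
[[     0      0    512    384 196608]]Traceback (most recent call last):
  File "<stdin>", line 11, in <module>
cv2.error: OpenCV(4.12.0) /io/opencv/modules/imgproc/src/shapedescr.cpp:361: error: (-201:Incorrect size of input array) There should be at least 5 points to fit the ellipse in function 'fitEllipseNoDirect'
```

```bash
python3 - <<'E'
from h import *
import json
W={k:{a:np.array(b) for a,b in v.items()} for k,v in json.load(open("wm.json")).items()}
from bench import imaging
T=imaging.camera_model("top");S=imaging.camera_model("side")
im=cv2.imread("pics/w1.png");hsv=cv2.cvtColor(im,cv2.COLOR_BGR2HSV)
m=(cv2.inRange(hsv,(100,120,70),(130,255,255)))
k,l,s,c=cv2.connectedComponentsWithStats(m)
l0=l[274,268];cs,_=cv2.findContours((l==l0).astype(np.uint8),0,2)
el=cv2.fitEllipse(cs[0]);print(s[l0],el)
P=onz(W["1"],*el[0],216);print("captop z216",P, "top px",proj(T,P),"side px",proj(S,P))
print("diam",np.linalg.norm(onz(W["1"],el[0][0]-el[1][0]/2,el[0][1],216)-onz(W["1"],el[0][0]+el[1][0]/2,el[0][1],216)))
print("stop top edges w1", [np.round(onz(W["1"],*p,44),1) for p in((250,178.5),(255,178.5),(225.5,282),(231,282))])
print("shoulder z170",[np.round(onz(W["1"],*p,170),1) for p in((258.5,221.5),(292,230))],[np.round(onz(W["2"],*p,170),1) for p in((137.5,222),(172.5,230))])
print("near plate corners",[np.round(onz(W["1"],*p,10),1) for p in((368.5,200),(248,170))],np.round(onz(W["2"],287.5,200,10),1))
E
```

```text
[252 259  33  29 740] ((268.033935546875, 273.3001403808594), (28.036523818969727, 31.790645599365234), 87.38236236572266)
captop z216 [512.04253252 -53.30036517 216.        ] top px [292.83651906 217.58942304] side px [286.02459773 164.9866349 ]
diam 26.534480757162584
stop top edges w1 [array([460.4, -76. ,  44. ]), array([460.4, -68.8,  44. ]), array([ 629.8, -116.4,   44. ]), array([ 629.8, -107.7,   44. ])]
shoulder z170 [array([477.6, -62.7, 170. ]), array([487.2, -26.9, 170. ])] [array([478.2, -62.4, 170. ]), array([487.3, -26. , 170. ])]
near plate corners [array([503. , 110.6,  10. ]), array([454.9, -80.2,  10. ])] [503.5 110.6  10. ]
```

```bash
cat >> h.py <<'E'
psi=np.radians(13.5)
xr=np.array([np.sin(psi),np.cos(psi),0]);yr=np.array([-np.cos(psi),np.sin(psi),0]);zz=np.array([0,0,1.])
CAP=np.array([512.5,-53.,0]); PIV=CAP+20*xr+[0,0,10]
def pose(th,al,tip=(0,-12,180),flip=False,back=0):
    """th deg tilt; tip: TCP in flask frame (x,y,z from foot centre)"""
    t=np.radians(th);a=np.radians(al);Rt=R.from_rotvec(yr*t).as_matrix()
    tz=-yr*np.cos(a)-zz*np.sin(a);tx=zz*np.cos(a)-yr*np.sin(a)
    if flip: tx=-tx
    R0=Rt@np.stack([tx,np.cross(tz,tx),tz],1)
    X=PIV+Rt@(xr*(tip[0]-20)+yr*tip[1]+zz*tip[2])-back*R0[:,2]
    return X,R.from_matrix(R0).as_euler('xyz')
E
python3 - <<'E'
from h import *
from bench import solve_ik
for fl in (False,True):
  for al in (35,40,45,50,55):
    print(fl,al)
    for th,b in ((0,100),(0,0),(20,0),(40,0),(60,0),(76,0),(78,0),(76,100)):
        q=solve_ik(*pose(th,al,flip=fl,back=b)); print(th,b,np.round(pose(th,al,flip=fl,back=b)[0]),None if q is None else np.round(q,2))
E
```

```text
False 35
0 100 [445. -37. 247.] None
0 0 [524. -56. 190.] None
20 0 [539.   5. 186.] [ 0.15  0.21 -1.22 -0.76 -0.51  3.09]
40 0 [552.  61. 161.] [ 0.41  0.43 -1.06 -0.69 -0.91  3.02]
60 0 [563. 105. 117.] [ 0.56  0.7  -0.89 -0.66 -1.2   2.9 ]
76 0 [568. 129.  73.] [ 0.62  0.93 -0.78 -0.85 -1.39  2.63]
78 0 [569. 131.  67.] [ 0.62  0.97 -0.77 -0.92 -1.41  2.56]
76 100 [502. 202.  87.] [ 0.81  0.94 -0.41  0.72 -1.41 -2.44]
False 40
0 100 [450. -38. 254.] [-0.26 -0.39 -1.24 -0.15  0.02  3.12]
0 0 [524. -56. 190.] [-0.25  0.01 -1.24 -0.55  0.01  3.13]
20 0 [539.   5. 186.] [ 0.15  0.15 -1.13 -0.51 -0.51  3.14]
40 0 [552.  61. 161.] [ 0.42  0.39 -0.96 -0.41 -0.92  3.14]
60 0 [563. 105. 117.] [ 0.56  0.67 -0.76 -0.25 -1.21  3.13]
76 0 [568. 129.  73.] [ 0.62  0.89 -0.59 -0.1  -1.41  3.14]
78 0 [569. 131.  67.] [ 0.63  0.92 -0.57 -0.08 -1.43  3.14]
76 100 [509. 207.  89.] [ 0.8   1.01 -0.23  1.1  -1.35 -2.17]
False 45
0 100 [455. -39. 261.] [-0.26 -0.37 -1.13  0.03  0.02  3.13]
0 0 [524. -56. 190.] [-0.25 -0.02 -1.15 -0.34  0.01  3.13]
20 0 [539.   5. 186.] [ 0.15  0.12 -1.04 -0.29 -0.51 -3
[... 2972 characters left out ...]
.7  -0.48  0.43 -1.18  0.41]
76 0 [568. 129.  73.] [ 0.61  1.02 -0.18  1.   -1.34  0.8 ]
78 0 [569. 131.  67.] [ 0.62  1.07 -0.13  1.1  -1.36  0.88]
76 100 [523. 216.  91.] [ 0.77  1.12  0.04  1.49 -1.22  1.19]
True 55
0 100 [468. -42. 272.] [-0.25 -0.28 -0.91  0.32  0.01 -0.02]
0 0 [524. -56. 190.] [-0.25 -0.02 -0.96  0.02  0.01 -0.01]
20 0 [539.   5. 186.] [ 0.14  0.13 -0.85  0.09 -0.49  0.13]
40 0 [552.  61. 161.] [ 0.4   0.4  -0.65  0.29 -0.87  0.3 ]
60 0 [563. 105. 117.] [ 0.55  0.74 -0.36  0.69 -1.14  0.56]
76 0 [568. 129.  73.] [ 0.6   1.09 -0.04  1.26 -1.28  0.98]
78 0 [569. 131.  67.] [ 0.61  1.13  0.01  1.36 -1.29  1.05]
76 100 [531. 219.  93.] [ 0.76  1.16  0.17  1.63 -1.16  1.24]
```

```bash
python3 - <<'E'
from h import *
from bench import imaging,bot
import json
bot.grip(0.58,20)
bot.move_ptp(*pose(0,50,flip=True,back=90)); bot.dwell(0.2)
m=imaging.camera_model("wrist"); im=imaging.capture("wrist")
cv2.imwrite("pics/w3.png",cv2.resize(im,(780,585)))
json.dump({k:np.asarray(v).tolist() for k,v in m.items()},open("wm3.json","w"))
s=bot.get_state();print(s["t"],s["opening"],s["tcp_pos"],s["qpos"],s["contact_force"])
P=CAP+[0,0,216];print("exp captop px",proj(m,P)*780/512, proj(m,CAP+[0,0,188])*780/512)
E
```

```text
5.2917 0.5818572292126313 [468.63687084 -42.16967028 259.4013261 ] [-0.25541744 -0.29898601 -1.02376838  0.14790525  0.01317295 -0.01568543] [0.43273715 0.26558446 0.94162975]
exp captop px [397.4682977  331.00901602] [397.48030116 282.40052136]
```

View pics/w3.png

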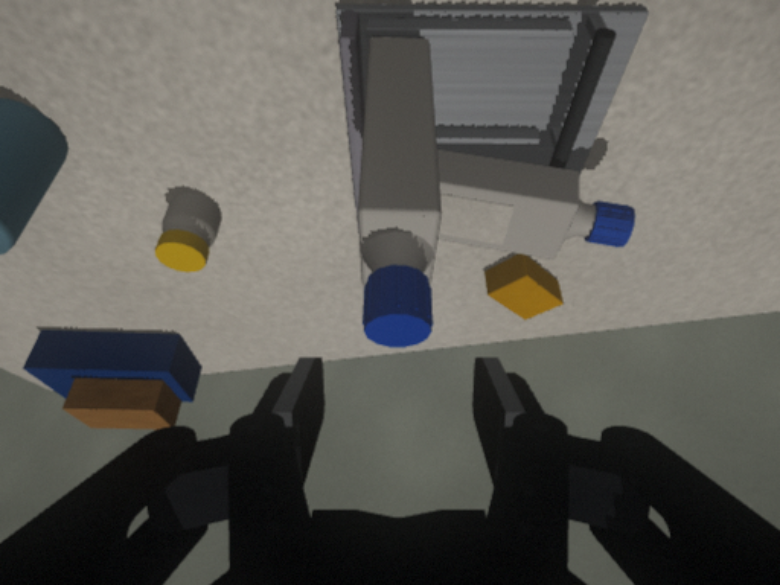

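```bash
python3 - <<'E'
from h import *
from bench import imaging,bot
X,o=pose(0,50,flip=True)
print(bot.movel(X,max_speed=60,threshold=4)); bot.dwell(0.2)
s=bot.get_state();print(s["t"],s["tcp_pos"],X,s["contact_force"])
cv2.imwrite("pics/w4.png",cv2.resize(imaging.capture("wrist"),(780,585)))
for n,(x0,y0,x1,y1) in {"side":(220,110,340,230),"top":(220,160,340,260)}.items():
    cv2.imwrite(f"pics/{n}4.png",cv2.resize(imaging.capture(n)[y0:y1,x0:x1],None,fx=5,fy=5,interpolation=cv2.INTER_CUBIC))
E
```

```text
False
7.1417 [524.23184168 -55.80824901 190.29293894] [524.16843904 -55.80134437 190.        ] [ 0.32266955 -0.58395272 -0.20652232]
```

View pics/w4.png

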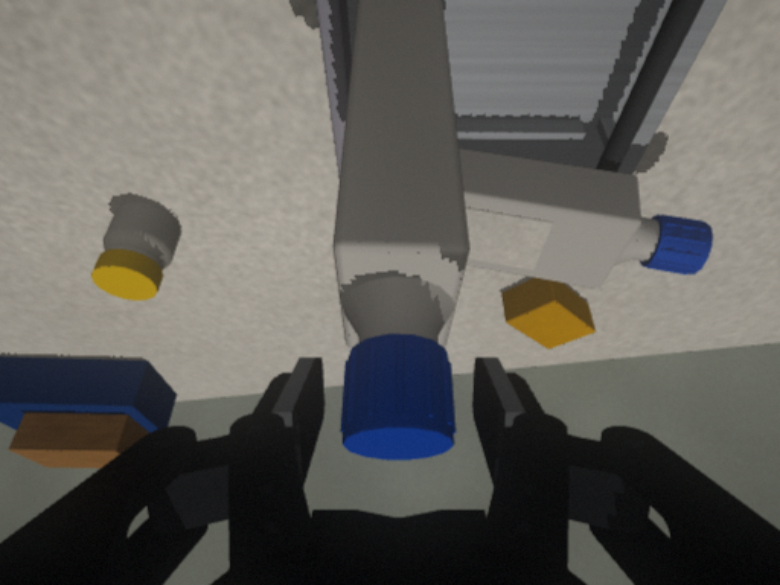

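View pics/side4.png

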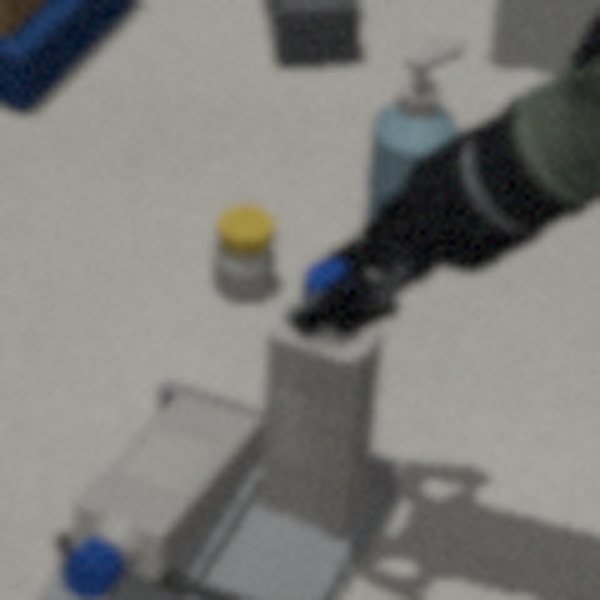

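```bash
python3 - <<'E'
from h import *
from bench import imaging,bot
for th in (4,8,12,16,20,24):
    X,o=pose(th,50,flip=True)
    r=bot.movel(X,rot=o,max_speed=30,threshold=8)
    s=bot.get_state();print(th,r,round(s["t"],2),np.round(s["contact_force"],2))
    if r: break
bot.dwell(0.2)
cv2.imwrite("pics/w5.png",cv2.resize(imaging.capture("wrist"),(780,585)))
E
```

```text
4 False 7.87 [0.33 0.05 0.08]
8 False 8.44 [-0.22  0.62  0.15]
12 False 9.02 [-0.08 -0.57  0.35]
16 False 9.59 [ 0.08 -0.2  -0.55]
20 False 10.17 [ 0.13  0.13 -0.56]
24 False 10.74 [0.28 0.73 0.29]
```

View pics/w5.png

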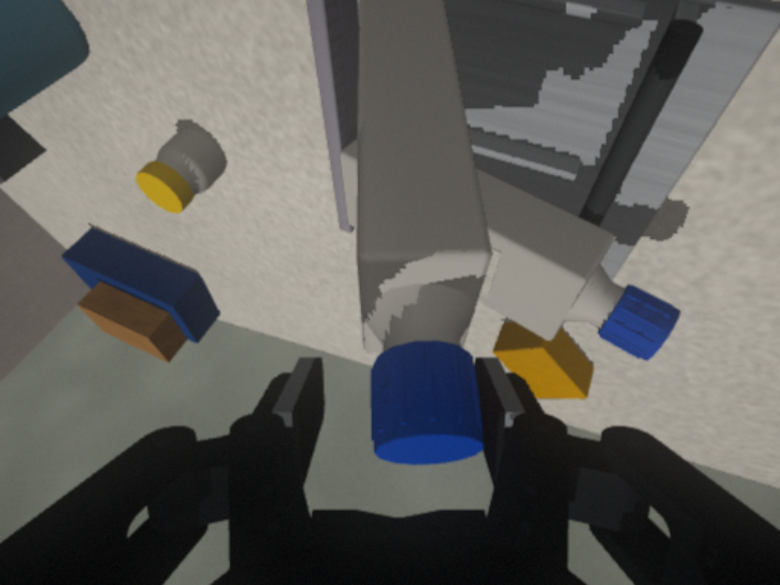

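```bash
python3 - <<'E'
from h import *
from bench import imaging,bot
for th in (28,32,36,40,44,48,52,56):
    X,o=pose(th,50,flip=True)
    r=bot.movel(X,rot=o,max_speed=30,threshold=8)
    s=bot.get_state();print(th,r,round(s["t"],2),np.round(s["contact_force"],2),np.round(s["qpos"][3:],2))
    if r: break
bot.dwell(0.2)
cv2.imwrite("pics/w6.png",cv2.resize(imaging.capture("wrist"),(780,585)))
E
```

```text
28 False 11.57 [-0.16  0.53  0.07] [-0.04 -0.67  0.13]
32 False 12.14 [ 0.78  0.21 -0.35] [-0.   -0.75  0.16]
36 False 12.72 [ 0.6   0.07 -0.31] [ 0.04 -0.83  0.18]
40 False 13.29 [ 0.41  0.44 -0.06] [ 0.08 -0.89  0.21]
44 False 13.87 [ 1.2   0.91 -0.01] [ 0.14 -0.96  0.24]
48 False 14.44 [ 0.89 -0.16  0.74] [ 0.2  -1.02  0.27]
52 False 15.02 [ 0.52  1.05 -0.59] [ 0.26 -1.07  0.31]
56 False 15.59 [ 1.37  0.51 -0.4 ] [ 0.34 -1.13  0.36]
```

View pics/w6.png

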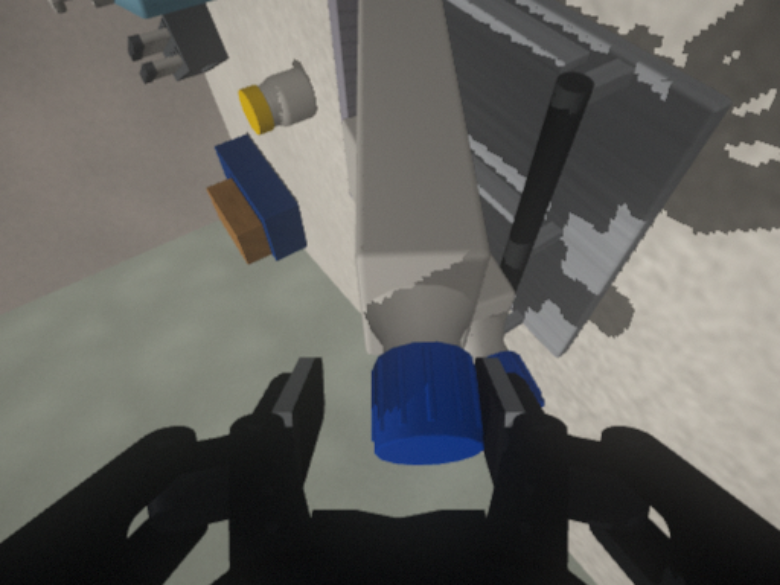

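```bash
python3 - <<'E'
from h import *
from bench import imaging,bot
for th in (60,64,67,70,72,73.5):
    X,o=pose(th,50,flip=True)
    r=bot.movel(X,rot=o,max_speed=25,threshold=8)
    s=bot.get_state();print(th,r,round(s["t"],2),np.round(s["contact_force"],2),np.round(s["qpos"][3:],2))
    if r: break
bot.dwell(0.2)
cv2.imwrite("pics/w7.png",cv2.resize(imaging.capture("wrist"),(780,585)))
E
```

```text
60 False 16.5 [-0.24  0.28 -0.65] [ 0.43 -1.18  0.41]
64 False 17.16 [ 0.    0.91 -1.12] [ 0.54 -1.22  0.48]
67 False 17.69 [-0.13 -0.21 -0.76] [ 0.63 -1.26  0.53]
70 False 18.23 [0.47 0.52 0.39] [ 0.73 -1.29  0.61]
72 False 18.62 [-0.6   0.31 -0.98] [ 0.81 -1.31  0.66]
73.5 False 18.97 [ 0.04 -0.68 -1.29] [ 0.88 -1.32  0.71]
```

View pics/w7.png

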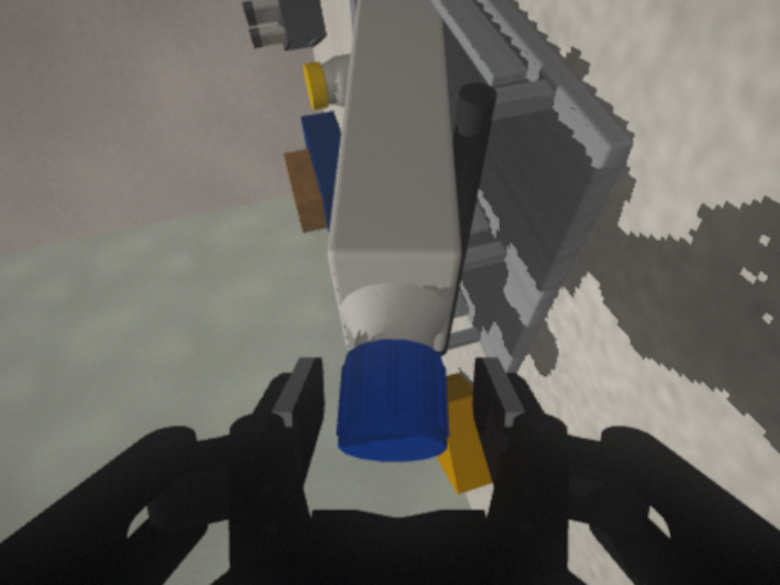

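```bash
python3 - <<'E'
from h import *
import json
from bench import imaging,bot,solve_ik
W={k:{a:np.array(b) for a,b in v.items()} for k,v in json.load(open("wm.json")).items()}
k=512/780
for n,p,z in (("marker",(624,150),7),("marker",(620,280),7),("carton",(700,218),34),("carton",(775,208),34),("carton",(738,305),34)): print(n,np.round(onz(W["2"],p[0]*k,p[1]*k,z)))
X,o=pose(73.5,50,flip=True,back=65); print("retract",X,solve_ik(X,o))
Rm=R.from_euler('xyz',o).as_matrix();print("tool axes",np.round(Rm,2))
for b in (73,143,200,260): print(b,np.round(X-Rm[:,2]*b))
X2=X+[0,0,110];print(solve_ik(X2,o))
a=np.radians(30);tz=-zz*np.cos(a)-xr*np.sin(a)
for sg in(1,-1):
  tx=sg*(xr*np.cos(a)-zz*np.sin(a));ty=np.cross(tz,tx)
  oo=R.from_matrix(np.stack([tx,ty,tz],1)).as_euler('xyz')
  for d,z in ((240,200),(240,76),(215,76),(165,68)):
    P=PIV+xr*d;P[2]=z;print(sg,d,z,np.round(P),solve_ik(P,oo))
E
```

```text
marker [350. 285.   7.]
marker [478. 298.   7.]
carton [411. 352.  34.]
carton [402. 420.  34.]
carton [497. 405.  34.]
retract [538.31953503 182.11854314  94.44110122] [ 0.71397744  1.02670142 -0.0854691   1.25673472 -1.25384117  1.01177053]
tool axes [[-0.89  0.07  0.45]
 [-0.42  0.28 -0.86]
 [-0.18 -0.96 -0.22]]
73 [505. 245. 110.]
143 [473. 306. 126.]
200 [448. 355. 138.]
260 [420. 407. 151.]
[ 0.71397744  0.8638915  -0.08819207  1.41682167 -1.25384117  1.01177053]
1 240 200 [573. 200. 200.] [ 0.41347468  0.73960792  0.29513846  1.46209988 -0.40968002  2.2902824 ]
1 240 76 [573. 200.  76.] [ 0.41347468  0.83895105  0.15931975  1.22693803 -0.40968002  2.2902824 ]
1 215 76 [567. 176.  76.] [ 0.38422725  0.80614039  0.09254184  1.18079707 -0.41914954  2.26005103]
1 165 68 [556. 127.  68.] [ 0.32156232  0.75477191 -0.03443231  1.07790481 -0.43827085  2.19443309]
-1 240 200 [573. 200. 200.] [ 0.41347468  0.73960792  0.29513846  1.46209988 -0.40968002 -0.85131025]
-1 240 76 [573. 200.  76.] [ 0.41347468  0.83895105  0.15931975  1.22693803 -0.40968002 -0.85131025]
-1 215 76 [567. 176.  76.] [ 0.38422725  0.80614039  0.09254184  1.18079707 -0.41914954 -0.88154162]
-1 165 68 [556. 127.  68.] [ 0.32156232  0.75477191 -0.03443231  1.07790481 -0.43827085 -0.94715956]
```

```bash
python3 - <<'E'
from h import *
from bench import imaging,bot
X,o=pose(73.5,50,flip=True,back=65)
print(bot.movel(X,max_speed=60,threshold=6)); X[2]+=110
bot.movel(X,max_speed=150)
bot.grip(0.0,20)
a=np.radians(30);tz=-zz*np.cos(a)-xr*np.sin(a);tx=xr*np.cos(a)-zz*np.sin(a)
oo=R.from_matrix(np.stack([tx,np.cross(tz,tx),tz],1)).as_euler('xyz')
P=PIV+xr*245;P[2]=200
bot.move_ptp(P,oo);bot.dwell(0.2)
s=bot.get_state();print(s["t"],s["opening"],s["tcp_pos"])
cv2.imwrite("pics/w8.png",cv2.resize(imaging.capture("wrist"),(780,585)))
t=imaging.capture("top");cv2.imwrite("pics/top8.png",cv2.resize(t[160:260,200:330],None,fx=6,fy=6,interpolation=cv2.INTER_CUBIC))
E
```

```text
False
23.2333 0.0009597823774627599 [573.51719326 205.04642756 199.15026366]
```

View pics/w8.png

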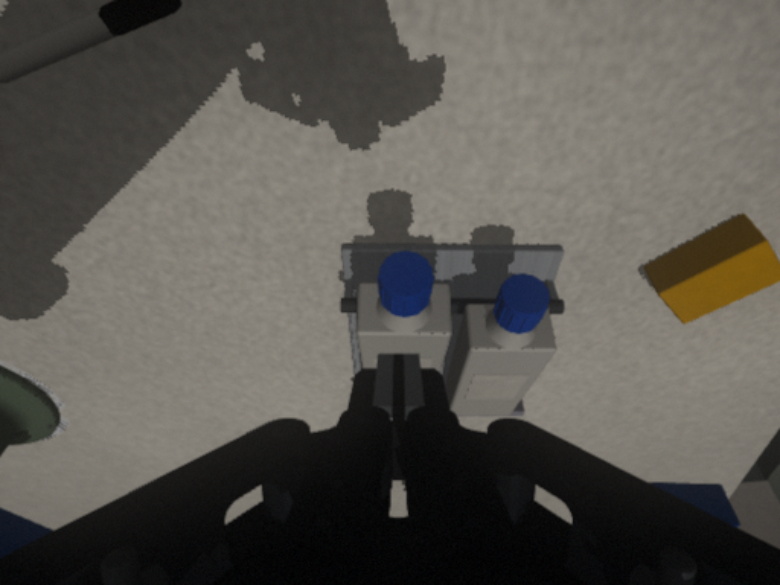

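View pics/top8.png

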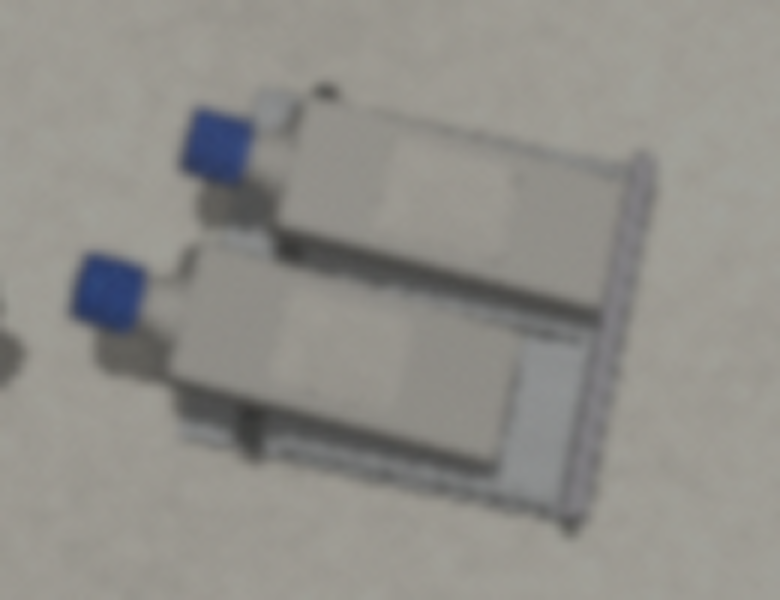

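```bash
cat >> h.py <<'E'
_a=np.radians(30);_tz=-zz*np.cos(_a)-xr*np.sin(_a);_tx=xr*np.cos(_a)-zz*np.sin(_a)
OO=R.from_matrix(np.stack([_tx,np.cross(_tz,_tx),_tz],1)).as_euler('xyz')
E
python3 - <<'E'
from h import *
from bench import imaging,bot
T=imaging.camera_model("top")
Q=onz(T,218,208.7,85)-PIV; print("cap centre along,lat",Q@xr,Q@yr,"expect 178")
P=PIV+xr*245;P[2]=76
print(bot.movel(P,max_speed=120,threshold=6))
P=PIV+xr*207;P[2]=76
print(bot.movel(P,max_speed=40,threshold=4)); s=bot.get_state();print(s["t"],s["tcp_pos"],s["contact_force"])
cv2.imwrite("pics/w9.png",cv2.resize(imaging.capture("wrist"),(780,585)))
E
```

```text
cap centre along,lat 175.55271840805432 -1.0415102087926869 expect 178
False
False
25.6167 [565.58679003 167.9370951   75.98931408] [-0.44281396  0.37709654 -0.48656703]
```

View pics/w9.png

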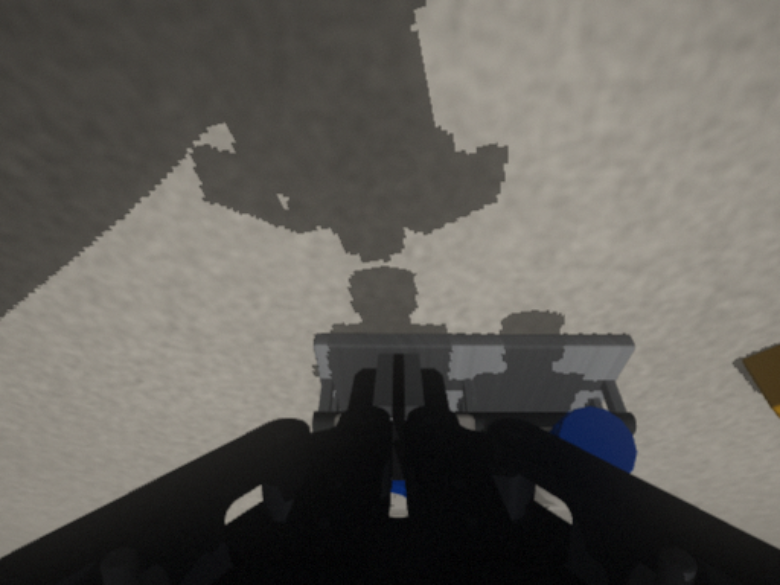

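```bash
python3 - <<'E'
from h import *
from bench import imaging,bot
for d in (200,194,188,182,176):
    P=PIV+xr*d;P[2]=68+8*(d-166)/41
    r=bot.movel(P,max_speed=15,threshold=6); s=bot.get_state()
    print(d,r,round(s["t"],2),np.round((s["tcp_pos"]-PIV)@xr,1),np.round(s["contact_force"],2), round(float(s["contact_force"]@xr),2))
    if r: break
t=imaging.capture("top");cv2.imwrite("pics/top10.png",cv2.resize(t[160:260,200:330],None,fx=6,fy=6,interpolation=cv2.INTER_CUBIC))
E
```

```text
200 False 26.29 199.9 [ 0.55 -0.1   0.87] 0.03
194 False 26.85 193.8 [ 0.46 -0.03 -0.21] 0.08
188 False 27.41 187.7 [ 0.04 -1.11 -0.57] -1.07
182 False 27.97 181.7 [-0.45  0.26 -0.55] 0.15
176 False 28.52 175.7 [ 0.24  0.2  -0.05] 0.25
```

View pics/top10.png

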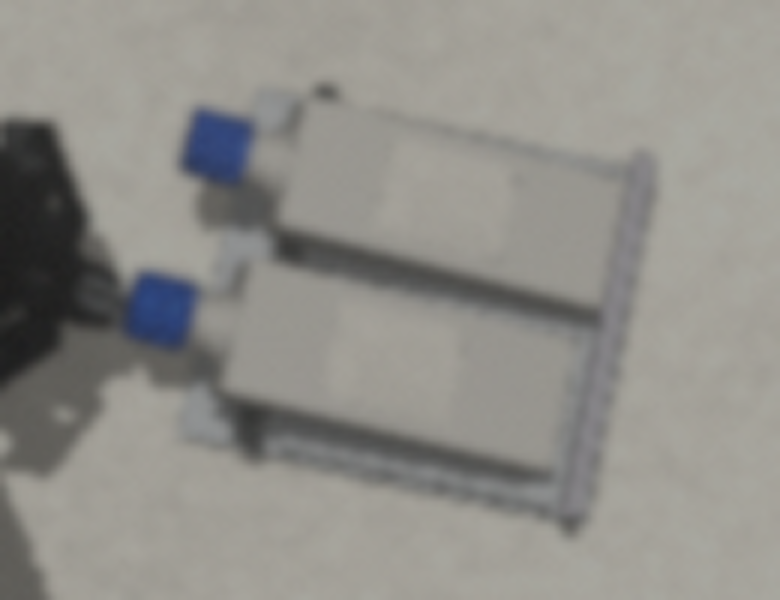

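```bash
python3 - <<'E'
from h import *
from bench import imaging,bot
for d in np.arange(173,150,-2.):
    P=PIV+xr*d;P[2]=max(67,68+8*(d-166)/41)
    r=bot.movel(P,max_speed=10,threshold=5); s=bot.get_state()
    print(d,r,round(s["t"],2),np.round((s["tcp_pos"]-PIV)@xr,1),np.round(s["contact_force"],2), round(float(s["contact_force"]@xr),2))
    if r or s["contact_force"]@xr>5: break
t=imaging.capture("top");cv2.imwrite("pics/top11.png",cv2.resize(t[160:260,200:330],None,fx=6,fy=6,interpolation=cv2.INTER_CUBIC))
E
```

```text
173.0 False 29.03 172.9 [ 0.13 -0.18  1.26] -0.14
171.0 False 29.38 170.8 [-0.28  0.58  0.01] 0.5
169.0 False 29.73 168.8 [ 0.64 -0.71 -0.28] -0.54
167.0 False 30.08 166.9 [-0.03  1.46 -0.17] 1.41
165.0 True 30.29 166.9 [1.03 1.97 1.21] 2.15
```

View pics/top11.png

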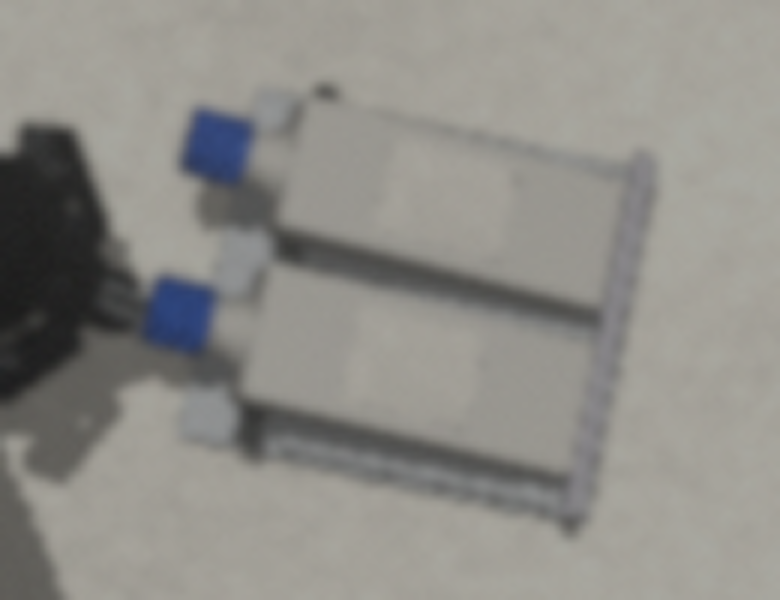

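```bash
python3 - <<'E'
from h import *
from bench import imaging,bot
P=PIV+xr*163;P[2]=67.5
r=bot.movel(P,max_speed=10,threshold=9); s=bot.get_state()
print(r,np.round((s["tcp_pos"]-PIV)@xr,1),np.round(s["contact_force"],2))
P=PIV+xr*235;P[2]=72;bot.movel(P,max_speed=50);P[2]=260;bot.movel(P,max_speed=120)
bot.move_ptp([380,190,330],[np.pi,0,np.pi/2+.9]);bot.dwell(0.5)
P=PIV+xr*150
t=imaging.capture("top");cv2.imwrite("pics/top12.png",cv2.resize(t[160:260,200:330],None,fx=6,fy=6,interpolation=cv2.INTER_CUBIC))
t2=imaging.capture("side");cv2.imwrite("pics/side12.png",cv2.resize(t2[150:260,200:330],None,fx=6,fy=6,interpolation=cv2.INTER_CUBIC)[:600])
T=imaging.camera_model("top");S=imaging.camera_model("side")
c={}
for n,im in(("top",t),("side",t2)):
    h=cv2.cvtColor(im,cv2.COLOR_BGR2HSV);m=cv2.inRange(h,(100,120,50),(130,255,255));m[:,:200]=0;m[:150]=0;m[260:]=0;m[:,330:]=0
    k,l,st,ce=cv2.connectedComponentsWithStats(m);c[n]=[ce[i] for i in range(1,k) if st[i,4]>20];print(n,c[n])
for a in c["top"]:
  for b in c["side"]:
    X,e=tri([ray(T,*a),ray(S,*b)])
    if e[0]<8: print(np.round(X,1),e[0],np.round([(X-PIV)@xr,(X-PIV)@yr],1))
print(bot.get_state()["t"],bot.get_state()["tcp_pos"])
E
```

```text
True 166.9 [0.79 1.41 1.69]
top [array([235.86153846, 184.        ]), array([229.59459459, 211.89189189])]
side [array([238.18181818, 223.35227273]), array([261.58333333, 231.90625   ])]
[630.8  88.4  73.3] 1.5797979127924329 [145.1 -82. ]
[553.1 106.5  72.6] 1.4467629257378205 [144.5  -2.3]
35.675 [380.03597959 190.03322088 329.9512574 ]
```

View pics/top12.png

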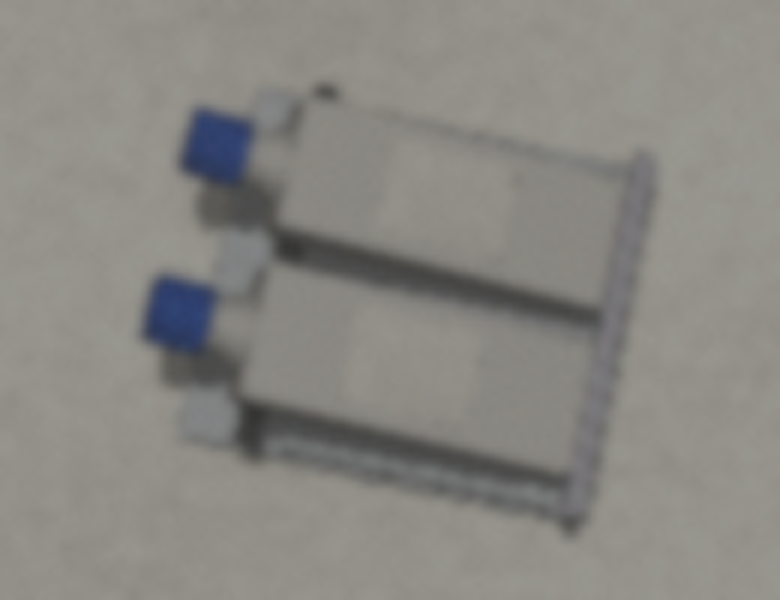

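View pics/side12.png

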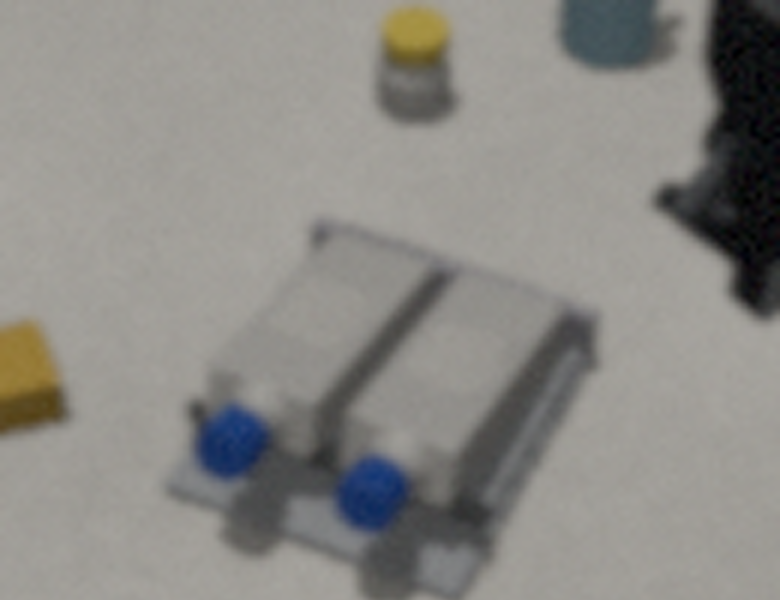

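```bash
python3 -c "
from bench import bot
bot.sign_off()"
```

```text
the job is handed in; nothing more can be done
```

The flask now lies on its broad face on the rest bar with its foot against the stop, and I have handed the job in. Sign-off reports no verdict.

**What I did:** I set the fingers loosely either side of the cap, with about 8 mm to spare each side. The rear finger pushed the flask over. The front finger then carried it down about its foot edge until it rested on the bar. After withdrawing, I shut the gripper and pushed the cap end along the lane until the foot met the stop; the last two pushes were halted by the force limit at the same place. The arm then moved up and clear.

**Last checks, from the side and top cameras:**

| Check | Moved flask | Second flask |
|---|---|---|
| Cap position along the lane | 144.5 mm | 145.1 mm |
| Cap height | 72.6 mm | 73.3 mm |

- **Second flask:** its cap was seen in the same place before and after, within about 0.4 mm.
- **Lane:** the caps are 80 mm apart across the lanes, against 81 mm between the lane centres.
- **Bystanders:** no contact showed on the force readings. I did not measure their positions again at the end.
- **Clearance and time:** the gripper ended at 330 mm height, about 36 s into the 58 s allowed.

**Small disagreements:** different edges gave the rack's direction as anything from 11.6 to 14.8 degrees, so I used 13.5. My first estimate put the flask's foot edge 47 mm from the stop, against the 45 mm stated. Neither caused trouble. The force readings had about 1 N of noise, so I judged the cap's contact with the fingers from the wrist camera.

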